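# Lay out the block-printing place

### The job

Get this block-printing place ready: take the stack of wooden printing blocks apart from the top and stand each block upright, carved face down, on the felt of the ink tray of its own shape (round in the round tray, square in the square one, long in the long one), flat on the felt inside the rim and in line with the tray's sides. Lay the rubber ink roller in its wooden rest, one handle in each V notch, so that the rubber hangs clear and cannot roll. Set everything down, do not drop it, and leave the paint jar and the red bowl where they stand.

Things in the scene. Friction and masses are not known exactly. Their poses are not given: they have to be found in the camera images.
- round_centre (a point): Teak hand printing block with small air holes in its top, carved relief on its underside, 50 mm tall, round, 44 mm in diameter, about 60 g. This point is its centre, 25 mm above its underside; z up. Lies on top of the square block at the start.
- square_centre (a point): Teak hand printing block with small air holes in its top, carved relief on its underside, 50 mm tall, square, 54 x 54 mm, about 100 g. This point is its centre, 25 mm above its underside; z up. x and y are parallel to its sides. Lies between the long block (below) and the round block at the start.
- long_centre (a point): Teak hand printing block with small air holes in its top, carved relief on its underside, 50 mm tall, oblong, 58 mm along its x and 130 mm along its y, about 240 g. This point is its centre, 25 mm above its underside; z up. Lies at the bottom of the stack, on the table, at the start.
- roller_centre (a point): Spindle ink roller, about 300 g: black rubber barrel 44 mm in diameter, 90 mm long, with a round wooden handle 16 mm in diameter and 60 mm long (small end knob included) at each end. This point is the barrel's centre, on its axis; its y lies along the axis. At the start it lies on a fixed white stone slab (150 x 230 x 6 mm), its axis level, 28 mm above the table.
- round_tray: Shallow light-wood ink tray with a flat grey felt pad, round, 66 mm in diameter inside the rim, 80 mm outside. Fixed. Origin: centre of its underside, on the table. The felt's top is 9 mm and the rim's top 15 mm above the table, so the rim stands 6 mm above the felt. 
- square_tray: Shallow light-wood ink tray with a flat grey felt pad, square, 76 x 76 mm inside the rim, 92 x 92 mm outside. Fixed. Origin: centre of its underside, on the table. The felt's top is 9 mm and the rim's top 15 mm above the table, so the rim stands 6 mm above the felt. x and y are parallel to its sides.
- long_tray: Shallow light-wood ink tray with a flat grey felt pad, oblong, inside the rim 80 mm along its x and 152 mm along its y, outside 96 x 168 mm. Fixed. Origin: centre of its underside, on the table. The felt's top is 9 mm and the rim's top 15 mm above the table, so the rim stands 6 mm above the felt. x and y are parallel to its sides.
- roller_rest: Plywood roller rest, fixed: foot board 74 (x) x 150 (y) x 8 mm and two cheeks 12 mm thick, centred 62 mm either side of the middle along y. Each has a 90 degree V notch open to the top, 44 mm wide at the mouth, bottom 28 mm and peaks 50 mm above the table. Origin: centre of its underside, on the table. A roller lying home has its axis along the rest's y, 39 mm right above the origin.
- paint_jar: Bystander: closed white paint jar with a green lid, 80 mm in diameter, 105 mm tall, standing beside the far trays. Origin: centre of its underside.
- bowl: Bystander: red plastic bowl, 140 mm across, 72 mm tall, standing beside the far trays. Origin: centre of its underside.
There are look-alikes about, which are no part of the job. Of the things that look like the roller_rest, the largest one is meant.

How it is judged (in metres and radians):
At the end, for the whole second after the job is handed in: Each block upright (0.05 rad), flat on its own tray's felt (height within 2 mm), within 17 mm of the centre, square and long ones in line within 0.3 rad; roller home in both V notches: within 6 mm across, 14 mm along, 4 mm in height, 0.1 rad; all below 0.02 m/s (horizontal distance between round_centre and round_tray below 0.017 m and z of round_centre in the frame of round_tray between 0.032 and 0.036 m and angle between each of round_centre, square_centre, long_centre's own z axis and vertical below 0.05 rad and linear speed of each of round_block, square_block, long_block, roller below 0.02 m/s and horizontal distance between square_centre and square_tray below 0.017 m and z of square_centre in the frame of square_tray between 0.032 and 0.036 m and (angle between the x axis of square_centre and the x axis of square_tray, either way round below 0.3 rad or angle between the x axis of square_centre and the y axis of square_tray, either way round below 0.3 rad) and horizontal distance between long_centre and long_tray below 0.017 m and z of long_centre in the frame of long_tray between 0.032 and 0.036 m and angle between the x axis of long_centre and the x axis of long_tray, either way round below 0.3 rad and x of roller_centre in the frame of roller_rest between -0.006 and 0.006 m and y of roller_centre in the frame of roller_rest between -0.014 and 0.014 m and z of roller_centre in the frame of roller_rest between 0.0353 and 0.0433 m and angle between the y axis of roller_centre and the y axis of roller_rest, either way round below 0.1 rad); the robot touches nothing.
It fails at once if a block or the roller is dropped (falls free faster than 0.8 m/s, that is from more than about 30 mm) ((linear speed of round_block above 0.8 m/s and contact force between round_block and the fingers below 0.05 N) or (linear speed of square_block above 0.8 m/s and contact force between square_block and the fingers below 0.05 N) or (linear speed of long_block above 0.8 m/s and contact force between long_block and the fingers below 0.05 N) or (linear speed of roller above 0.8 m/s and contact force between roller and the fingers below 0.05 N)).
It fails at once if the paint jar is pushed more than 30 mm (distance of paint_jar from where it was at the start of the episode above 0.03 m).
It fails at once if the bowl is pushed more than 30 mm (distance of bowl from where it was at the start of the episode above 0.03 m).
It also fails if it takes over 120 s, if anything falls off the work surface, if the arm or the gripper's body presses on something with over 40 N, if the wrist force passes 120 N, or if a joint passes its speed limit or range.

### The arm

A 7-joint arm with a two-finger parallel gripper is mounted at the origin on the work surface. World frame = base frame: x ahead of the robot, y to its left, z up, the work surface at z = 0. Lengths are in mm, angles in rad, forces in N, time in s.
With the tool pointing down it reaches from about 400 to 875 mm from the base axis. Payload 19.3 kg.
Tool frame: the origin (TCP) lies midway between the tips of the shut fingers; the grasp point (between the pads) lies ctrl.hold_point_z behind it (ctrl.hold_point_z is the distance from the TCP to the grasp point, in mm); z points along the fingers, y is the line along which they close (so a half turn about z gives the same grasp; the last joint's range is limited). The gripper opens to 85 mm and grips with 20 to 120 N. Pads are 22 mm wide; open, the fingers measure 114 mm over their backs; the gripper's body (76 mm by 85 mm) begins 54 mm behind the grasp point. The pads swing forward as they close: fully open they stand 13 mm farther back than shut.
Start: joints at [1.1, 0.521, -0.036, 1.599, 0.021, 1.021, -0.113], TCP at [243.819, -575.471, 231.291] pointing down, gripper open.
Joint ranges: [-2.91, 2.91], [-0.3, 2.13], [-1.5, 1.42], [0.17, 2.43], [-1.26, 4.41], [0.16, 1.93], [-2.52, 2.52]. Speed limits (rad/s): [1.89, 1.89, 2.39, 2.39, 3.01, 3.01, 3.01].

### API

Orientations are given as a rotation vector (axis times angle).
In Python, from bench import ctrl gives the robot as it stands.
- The arm moves only by the tool move_arm, never from a script. Its arguments are lists of equal length, an entry for each row: "slide": the shift along the tool's x, y, z in units of 25 mm (1.0 is 25 mm), a list of three; "dr": the turn, a rotation vector about the tool's x, y, z in units of 5 degrees (1.0 is 5 degrees), a list of three; "claw": the closure, from 0 (fully open) to 1 (shut). A call has exactly 8 rows; each row is the pose to reach, as a shift and turn from the pose commanded when the call began, along the tool's axes at that moment; what a row does not reach only later rows make up. A row lasts 1/10 s, in which the tool goes at most 50 mm and 8.59 degrees, less where a joint would pass 70% of its speed; a pose out of reach is approached as far as the arm can. A call with a gripper value outside its range is refused whole. The fingers move at their own pace and stop on an object; "newtons" is the grip in N (left out, the last holds). Time passes only in rows, so rows that repeat a pose let the fingers close, or fill a call up. It gives the time, the measured TCP pose, the force, the opening and the grip force at its end, in the units of the state.
- ctrl.read_state(): the state, without advancing time (a new reading comes with each control period).
- ctrl.grab_frame(name): name is "scene" or "top" or "wrist"; returns the picture (400x640x3 uint8, red, green, blue); there is no depth.
- ctrl.calibration(name): a dict with "K" (3x3 intrinsics, pixels), "dist_coeffs" ([k1, k2, p1, p2, k3] as OpenCV has them; the pictures are not rectified), "world_to_cam" (4x4, takes a point from world to camera coordinates). Camera axes: x right, y up, looking along -z (the intrinsics and any distortion apply to the point x, -y, -z); pixel columns grow to the right and rows downward; lengths in mm; the calibration is good to about 2 mm. A picture is of the moment at which its call begins: read the wrist's pose just before it. calibration takes no time and is no camera call; for the wrist camera it gives the pose at the moment of the call.
- ctrl.sign_off(): hands the job in; it is judged then, once.
The state is a dict: "clock": time; "joints": joint angles; "joint_velocities": joint speeds; "joint_efforts": joint torques, N m; "tcp_pos": TCP position; "orientation": TCP orientation; "ft_force": force on the tool from outside, world axes, zero at the start; "moment": the same for the moment, N m; "width": finger opening in mm; "gripper_force": force on a finger pad.
Only numpy, scipy, OpenCV 4.12 (cv2) and the standard library are available. Lean on these libraries where they do the work, as an engineer would, in place of code of your own. Each camera call takes 0.05 s, during which the arm holds its last target. There are 200 camera calls.

## Working session

There is one attempt and no reset: what is moved stays moved. The work goes in short steps, Python scripts to look and compute and a tool call to move; the robot and the scene stay as the last step left them, time stands still between calls to the robot, and variables do not carry over. Pictures are saved under pics/ and viewed, at most 14 in all, crops included, and the job is handed in when it is done.

Besides the shell and the picture viewer there is one more tool, called after "Request:" as a command line: name --argument value ..., lists and objects as JSON in quotes. move_arm: Moves the arm, as the interface text tells. Its arguments: {"type":"object","properties":{"slide":{"type":"array"},"dr":{"type":"array"},"claw":{"type":"array"},"newtons":{"type":"number"}},"required":["slide","dr","claw"]}

```bash
mkdir -p pics; ls
python3 - <<'E'
from bench import ctrl
import cv2,numpy as np
for n in ["scene","top","wrist"]:
    f=ctrl.grab_frame(n); cv2.imwrite(f"pics/{n}0.png",f[:,:,::-1])
    c=ctrl.calibration(n); print(n,np.round(c["K"],1).tolist(),c["dist_coeffs"],np.round(c["world_to_cam"],3).tolist())
print(ctrl.read_state(),ctrl.hold_point_z)
E
```

```text
pics
scene [[429.0, 0.0, 309.9], [0.0, 429.0, 200.9], [0.0, 0.0, 1.0]] [-0.10808714  0.          0.          0.          0.        ] [[0.695, 0.719, 0.008, -429.716], [-0.503, 0.478, 0.72, 232.958], [0.514, -0.504, 0.694, -1467.509], [0.0, 0.0, 0.0, 1.0]]
top [[381.0, 0.0, 315.7], [0.0, 381.0, 203.3], [0.0, 0.0, 1.0]] [0.01241061 0.         0.         0.         0.        ] [[-0.026, -1.0, -0.01, 10.717], [0.992, -0.027, 0.126, -653.044], [-0.126, -0.006, 0.992, -991.005], [0.0, 0.0, 0.0, 1.0]]
wrist [[326.2, 0.0, 319.1], [0.0, 326.2, 207.1], [0.0, 0.0, 1.0]] [-0.06192143  0.          0.          0.          0.        ] [[0.39, -0.921, -0.002, -623.43], [0.887, 0.376, -0.268, 35.242], [0.248, 0.102, 0.963, -378.601], [0.0, 0.0, 0.0, 1.0]]
{'clock': 0.15, 'joints': array([ 1.09981117,  0.52192565, -0.03638839,  1.59984009,  0.02118357,
        1.02106799, -0.11278674]), 'joint_velocities': array([-0.00102347, -0.00102088,  0.00038941, -0.00167884,  0.00160755,
       -0.00141645, -0.00130914]), 'joint_efforts': array([-2.27077462e-04, -9.27396441e+01,  1.98063076e+00, -3.70054328e+01,
        1.81589200e-02,  6.43932595e-03,  8.95987182e-05]), 'tcp_pos': array([ 243.75945212, -575.25262706,  230.84023106]), 'orientation': array([-3.07788874e+00, -6.25248378e-01,  2.85066867e-04]), 'ft_force': array([0.04210998, 0.17348391, 0.06078834]), 'moment': array([ 0.0470366 , -0.04244741,  0.0276266 ]), 'gripper_force': 0.0, 'width': 85.43323403994808} 18.700000000000003
```

View pics/top0.png

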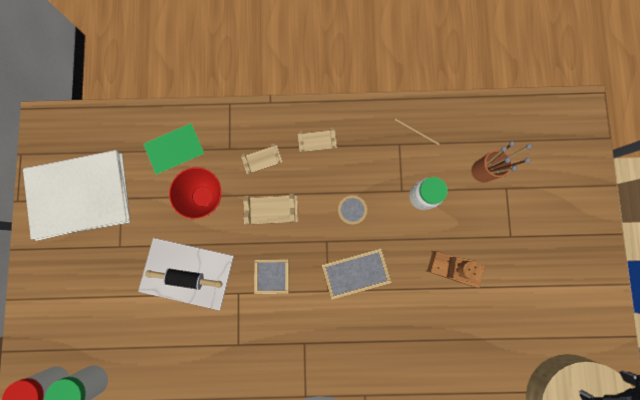

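View pics/scene0.png

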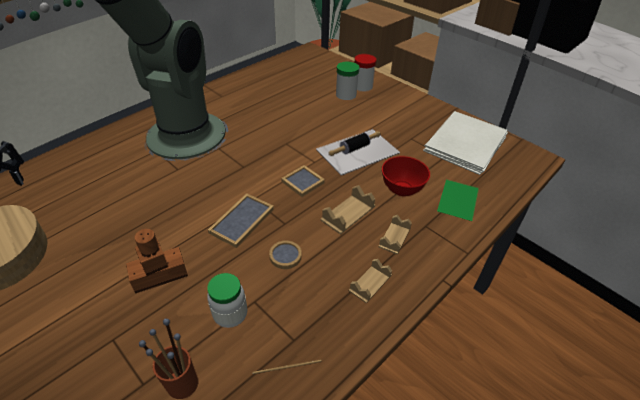

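The top view shows:
- Round tray at (352,209), square tray at (271,276), long tray at (357,273).
- Block stack at about (457,268), roller at (184,280).
- Bowl at (195,192), jar at (429,193).

Rest candidates are (270,209), (262,159) and (317,141). The largest is (270,209), so that is the one I want. The roller's look-alikes are the stick at (417,131) and the brushes. The green-lidded pots bottom left could be mistaken for the jar. The cup at (490,166) is none of these.

```bash
cat > h.py <<'E'
from bench import ctrl
import cv2,numpy as np
from scipy.spatial.transform import Rotation as R
def cast(cal,px,z):
    K=np.array(cal["K"]);d=np.array(cal["dist_coeffs"]);T=np.array(cal["world_to_cam"])
    p=cv2.undistortPoints(np.array(px,float).reshape(-1,1,2),K,d)[:,0]
    r=np.c_[p[:,0],-p[:,1],-np.ones(len(p))]@T[:3,:3]
    o=-T[:3,:3].T@T[:3,3]
    return (o+r*((z-o[2])/r[:,2])[:,None])[:,:2]
def blobs(mask,cal,z,amin=30):
    out=[];n,l,s,c=cv2.connectedComponentsWithStats(mask.astype(np.uint8))
    for i in range(1,n):
        if s[i,4]<amin: continue
        ct=max(cv2.findContours((l==i).astype(np.uint8),0,1)[0],key=len)[:,0]
        (cx,cy),(w,h),a=cv2.minAreaRect(cast(cal,ct,z).astype(np.float32))
        if w<h: w,h,a=h,w,a+90
        out.append((c[i].round().astype(int).tolist(),round(cx,1),round(cy,1),round(w,1),round(h,1),round((a+90)%180-90,1),int(s[i,4])))
    return out  # px centroid, x,y, long, short, angle of long side from world x (deg)
def state():
    s=ctrl.read_state(); Rm=R.from_rotvec(s["orientation"]).as_matrix()
    print("t",round(s["clock"],2),"tcp",s["tcp_pos"].round(1),"yaw of tool y",np.degrees(np.arctan2(Rm[1,1],Rm[0,1])).round(2),"zax",Rm[:,2].round(4),"w",round(s["width"],1),"F",s["ft_force"].round(1),"g",round(s["gripper_force"],1),"j",np.round(s["joints"],2))
    return s["tcp_pos"],Rm,s
def go(x,y,z,yaw=None):
    """slide units and dr (z) to TCP x,y,z with tool y at world yaw deg, vertical tool"""
    p,Rm,s=state()
    sl=Rm.T@(np.array([x,y,z])-p)/25
    out=[]
    for a in ([yaw,yaw+180] if yaw is not None else []):
        c=np.radians(a); yv=np.array([np.cos(c),np.sin(c),0]); zv=np.array([0,0,-1.]); G=np.c_[np.cross(yv,zv),yv,zv]
        out.append((R.from_matrix(Rm.T@G).as_rotvec(degrees=True)/5).round(2).tolist())
    print("slide",sl.round(3).tolist(),"dr",out)
E
python3 - <<'E'
from h import *
im=cv2.imread("pics/top0.png");cal=ctrl.calibration("top")
hsv=cv2.cvtColor(im,cv2.COLOR_BGR2HSV);h,s,v=cv2.split(hsv)
print(hsv[273,357],hsv[209,270],hsv[280,184],hsv[279,155],hsv[262,440],hsv[268,470],hsv[300,470],hsv[203,270])
roi=np.zeros(h.shape,bool);roi[120:320,130:500]=1
print("felt");[print(b) for b in blobs((s<90)&(v>60)&(v<150)&roi,cal,9,150)]
print("black");[print(b) for b in blobs((v<50)&roi,cal,28,60)]
r2=np.zeros(h.shape,bool);r2[180:240,235:305]=1
print("rest");[print(b) for b in blobs((v>150)&(s<140)&r2,cal,8,60)]
tiles=[im[185:235,235:305],im[250:300,425:495],im[240:310,135:235]]
cv2.imwrite("pics/crop1.png",np.vstack([np.hstack([cv2.resize(t,(390,290),interpolation=2) for t in tiles[:2]]),np.hstack([cv2.resize(tiles[2],(415,290)),np.zeros((290,365,3),np.uint8)])]))
state()
E
```

```text
[113  15 136] [ 19  88 192] [165  15  35] [ 13  11 203] [ 14 149 171] [ 14 148 167] [ 15 130 161] [ 19  85 197]
felt
([352, 209], 637.8, -106.2, 62.9, 61.6, 43.1, 419)
([356, 274], 460.8, -110.8, 152.0, 80.0, -75.9, 1648)
([271, 276], 460.7, 122.5, 76.0, 74.1, -0.9, 781)
black
([181, 278], 462.1, 359.0, 85.0, 38.6, 79.9, 454)
rest
([241, 183], 720.6, 200.3, 39.6, 17.2, 88.4, 71)
([272, 215], 626.8, 123.4, 192.9, 114.8, 88.5, 2054)
([243, 207], 653.8, 201.6, 36.8, 36.4, -0.2, 100)
t 0.15 tcp [ 243.8 -575.3  230.8] yaw of tool y -67.03 zax [-3.e-04  8.e-04 -1.e+00] w 85.4 F [0.  0.2 0.1] g 0.0 j [ 1.1   0.52 -0.04  1.6   0.02  1.02 -0.11]
```

View pics/crop1.png

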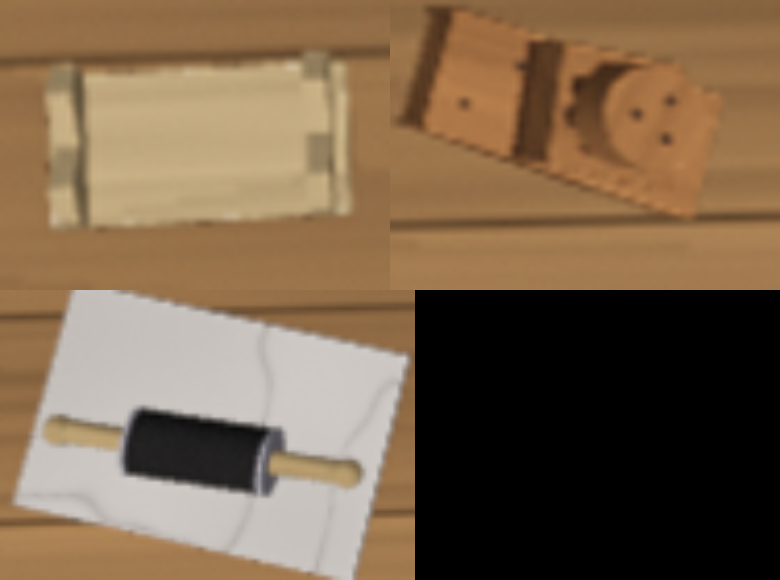

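The crop shows three things:
- The large rest, with its corners near (243,197)–(298,224).
- The stack, with the round block's top centred at about (472.6,269.8).
- The roller, with knobs at about (150,274) and (220,284).

These match the descriptions.

Run:
```python
from h import *
cal=ctrl.calibration("top")
f=lambda x,y:(x/5.571+235,y/5.8+185)
g=lambda x,y:((x-390)/5.571+425,y/5.8+250)
k=lambda x,y:(x/4.15+135,(y-290)/4.143+240)
print("round top",cast(cal,[g(655,115)],150))
print("square top corners",cast(cal,[g(722,95),g(694,216),g(548,165),g(562,45)],100).round(1).tolist())
print("long top corners",cast(cal,[g(455,10),g(420,125),g(515,158),g(528,42)],50).round(1).tolist())
print("rest foot",cast(cal,[f(85,72),f(85,225)],8).round(1).tolist(),"cheek tops outer", cast(cal,[f(45,68),f(50,228),f(350,213),f(343,62)],50).round(1).tolist())
print("roller barrel",cast(cal,[k(128,410),k(123,470),k(283,430),k(265,495)],28).round(1).tolist(),"knobs",cast(cal,[k(48,430),k(358,473)],28).round(1).tolist())
# scene views for the knobs
state()
```

```text
round top [[ 471.35480751 -372.30595162]]
square top corners [[476.3, -422.2], [425.9, -405.7], [448.7, -343.0], [499.2, -352.9]]
long top corners [[514.9, -321.5], [463.9, -301.7], [448.3, -345.0], [499.7, -354.7]]
rest foot [[678.9, 177.0], [604.8, 177.3]] cheek tops outer [[675.1, 188.8], [600.6, 186.5], [603.6, 42.5], [674.0, 44.5]]
roller barrel [[487.6, 401.2], [449.5, 403.5], [472.2, 300.6], [431.2, 311.7]] knobs [[476.3, 452.6], [443.5, 251.9]]
t 0.15 tcp [ 243.8 -575.3  230.8] yaw of tool y -67.03 zax [-3.e-04  8.e-04 -1.e+00] w 85.4 F [0.  0.2 0.1] g 0.0 j [ 1.1   0.52 -0.04  1.6   0.02  1.02 -0.11]
```

Run:
```python
from h import *
p,Rm,s=state()
T=np.array(ctrl.calibration("wrist")["world_to_cam"]);o=-T[:3,:3].T@T[:3,3]
print("cam in tool",Rm.T@(o-p),"look dir in tool",Rm.T@(-T[2,:3]), "img right",Rm.T@T[0,:3])
go(468,-376,330,-20)
```

```text
t 0.15 tcp [ 243.8 -575.3  230.8] yaw of tool y -67.03 zax [-3.e-04  8.e-04 -1.e+00] w 85.4 F [0.  0.2 0.1] g 0.0 j [ 1.1   0.52 -0.04  1.6   0.02  1.02 -0.11]
cam in tool [  67.4979553    -0.53247457 -141.81382979] look dir in tool [-0.26832662 -0.00158751  0.96332669] img right [-2.54087406e-04  9.99998724e-01  1.57717417e-03]
t 0.15 tcp [ 243.8 -575.3  230.8] yaw of tool y -67.03 zax [-3.e-04  8.e-04 -1.e+00] w 85.4 F [0.  0.2 0.1] g 0.0 j [ 1.1   0.52 -0.04  1.6   0.02  1.02 -0.11]
slide [11.368, -3.842, -3.963] dr [[-0.01, -0.0, -9.41], [-0.0, 0.01, 26.59]]
```

Request:
move_arm --slide '[[0.5, -0.2, -1], [2, -0.7, -2], [4, -1.4, -3], [6, -2.1, -4], [8, -2.8, -4], [10, -3.5, -4], [11.4, -3.8, -4], [11.4, -3.8, -4]]' --dr '[[0, 0, -0.5], [0, 0, -1.5], [0, 0, -3], [0, 0, -4.5], [0, 0, -6], [0, 0, -7.5], [0, 0, -9], [0, 0, -9.4]]' --claw '[0, 0, 0, 0, 0, 0, 0, 0]' --newtons 40

```text
clock: 0.95
tcp_pos: [473.7, -371.7, 331.2]
orientation: [-2.562, -1.817, -0.004]
ft_force: [-0.4, -0.2, -0.1]
width: 85.6
gripper_force: 0.0
```

Run:
```python
from h import *
state()
cal=ctrl.calibration("wrist");np.save("pics/w1.npy",cal,allow_pickle=True)
f=ctrl.grab_frame("wrist"); cv2.imwrite("pics/wrist1.png",f[:,:,::-1]);state()
```

```text
t 0.95 tcp [ 473.7 -371.7  331.2] yaw of tool y -19.33 zax [ 0.0018  0.0022 -1.    ] w 85.6 F [-0.4 -0.2 -0.1] g 0.0 j [ 0.78  0.41 -0.3   1.52  0.12  1.23  0.12]
t 1.0 tcp [ 472.3 -373.3  331. ] yaw of tool y -19.46 zax [ 8.0e-04  1.6e-03 -1.0e+00] w 85.6 F [ 0.2  0.4 -0.6] g 0.0 j [ 0.78  0.41 -0.3   1.52  0.12  1.23  0.12]
```

View pics/wrist1.png

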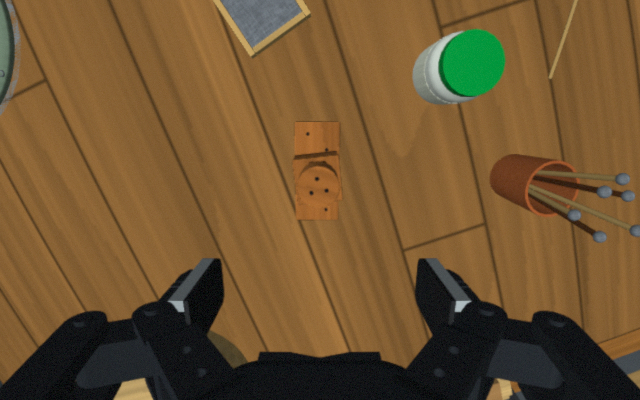

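The wrist view shows the stack upright in the image. The long block's top edge runs (294,121)–(340,121) and the round top is at about (318,185). The jar is at (460,65) and the brush cup at (535,185). I'll segment the stack in an enlarged crop.

Run:
```python
from h import *
im=cv2.imread("pics/wrist1.png")
c=im[110:230,270:365]
big=cv2.resize(c,None,fx=5,fy=5,interpolation=cv2.INTER_CUBIC)
hsv=cv2.cvtColor(c,cv2.COLOR_BGR2HSV);h,s,v=cv2.split(hsv)
print(hsv[20,35],hsv[20,5],hsv[100,30],hsv[75,48])
m=(h<13)&(s>130);mb=cv2.cvtColor(cv2.resize((m*255).astype(np.uint8),None,fx=3,fy=5,interpolation=0),cv2.COLOR_GRAY2BGR)
cv2.imwrite("pics/crop2.png",np.hstack([big,mb]))
```

```text
[ 14 179 164] [ 16 153 135] [ 14 180 163] [ 15 180 160]
```

View pics/crop2.png

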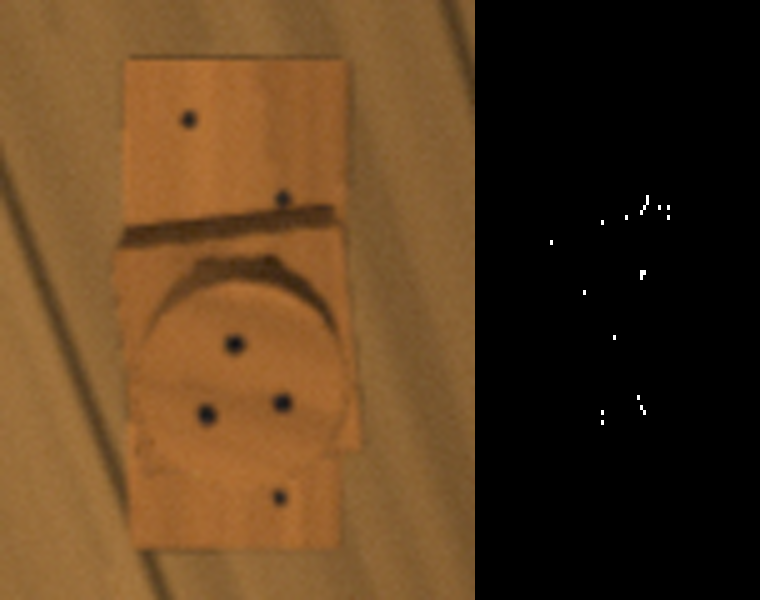

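The crop shows:
- Long block corners at (125,58), (347,58), (341,548) and (130,548).
- The square on it, turned about 5°, with corners at (118,245), (343,225) and (360,448).
- The round top centred at about (245,380).

Run:
```python
from h import *
cal=np.load("pics/w1.npy",allow_pickle=True).item()
g=lambda P:[(x/5+270-.4,y/5+110-.4) for x,y in P]
L=cast(cal,g([(125,58),(347,58),(341,548),(130,548)]),50);print("long",L.round(1).tolist(),L.mean(0))
d=(L[0]+L[1]-L[2]-L[3])/2;print(np.linalg.norm(d),np.linalg.norm(L[0]-L[1]),"axis",np.degrees(np.arctan2(d[1],d[0])))
S=cast(cal,g([(118,245),(343,225),(360,448)]),100);print("sq",S.round(1).tolist(),(S[0]+S[2])/2)
for a,b in((0,1),(2,1)):
    d=S[b]-S[a];print(np.linalg.norm(d),np.degrees(np.arctan2(d[1],d[0])))
print("round",cast(cal,g([(245,380),(142,380),(348,380)]),150))
p,Rm,s=state()
go(470,-376,130,-20)
```

```text
long [[465.0, -301.0], [517.7, -319.6], [475.2, -441.7], [421.1, -422.7]] [ 469.76402063 -371.23523354]
129.32175537696335 55.95387984683612 axis 70.49446361164507
sq [[452.6, -340.2], [502.5, -352.9], [489.7, -403.9]] [ 471.1089892  -372.05228305]
51.518314978797136 -14.29087313518274
52.53416581649172 75.88593114388519
round [[ 472.94111603 -369.84476798]
 [ 453.31543436 -362.94731316]
 [ 492.57088729 -376.73203922]]
t 1.0 tcp [ 472.3 -373.3  331. ] yaw of tool y -19.46 zax [ 8.0e-04  1.6e-03 -1.0e+00] w 85.6 F [ 0.2  0.4 -0.6] g 0.0 j [ 0.78  0.41 -0.3   1.52  0.12  1.23  0.12]
t 1.0 tcp [ 472.3 -373.3  331. ] yaw of tool y -19.46 zax [ 8.0e-04  1.6e-03 -1.0e+00] w 85.6 F [ 0.2  0.4 -0.6] g 0.0 j [ 0.78  0.41 -0.3   1.52  0.12  1.23  0.12]
slide [-0.147, -0.053, 8.04] dr [[0.0, -0.02, 0.11], [0.03, 0.0, -35.89]]
```

Round block: go down over it and settle.

Request:
move_arm --slide '[[0.28, 0.04, 1], [0.28, 0.04, 2.5], [0.28, 0.04, 4.2], [0.28, 0.04, 6], [0.28, 0.04, 7.2], [0.28, 0.04, 8], [0.28, 0.04, 8.5], [0.28, 0.04, 8.5]]' --dr '[[0, 0, 0], [0, 0, 0], [0, 0, 0], [0, 0, 0], [0, 0, 0], [0, 0, 0], [0, 0, 0], [0, 0, 0]]' --claw '[0, 0, 0, 0, 0, 0, 0, 0]'

```text
clock: 1.8
tcp_pos: [471.3, -370.9, 117.5]
orientation: [-2.574, -1.798, 0.002]
ft_force: [0.6, -0.1, 0.1]
width: 85.7
gripper_force: 0.0
```

Request:
move_arm --slide '[[0, 0, 0], [0, 0, 0], [0, 0, 0], [0, 0, 0], [0, 0, 0], [0, 0, 0], [0, 0, 0], [0, 0, 0]]' --dr '[[0, 0, 0], [0, 0, 0], [0, 0, 0], [0, 0, 0], [0, 0, 0], [0, 0, 0], [0, 0, 0], [0, 0, 0]]' --claw '[0.2, 0.35, 0.4, 0.45, 0.5, 0.6, 0.6, 0.6]' --newtons 30

```text
clock: 2.6
tcp_pos: [472.8, -370.8, 119.5]
orientation: [2.573, 1.801, 0.0]
ft_force: [-1.2, 0.7, 6.5]
width: 43.1
gripper_force: 29.5
```

Run:
```python
from h import *
go(472,-371,220,-20)
go(637.8,-106.2,200,-20)
print(cast(ctrl.calibration("top"),[(433,190)],105), cast(ctrl.calibration("top"),[(195,192)],72))
```

```text
t 2.6 tcp [ 472.8 -370.8  119.5] yaw of tool y -20.04 zax [ 7.e-04 -6.e-04 -1.e+00] w 43.1 F [-1.2  0.7  6.5] g 29.5 j [ 0.75  0.63 -0.26  1.75  0.21  0.79  0.03]
slide [-0.02, -0.024, -4.022] dr [[0.01, 0.0, -0.01], [0.01, -0.02, 35.99]]
t 2.6 tcp [ 472.8 -370.8  119.5] yaw of tool y -20.04 zax [ 7.e-04 -6.e-04 -1.e+00] w 43.1 F [-1.2  0.7  6.5] g 29.5 j [ 0.75  0.63 -0.26  1.75  0.21  0.79  0.03]
slide [12.203, 2.576, -3.223] dr [[0.01, 0.0, -0.01], [0.01, -0.02, 35.99]]
[[ 670.93599215 -305.78810452]] [[687.86719158 311.52435044]]
```

Request:
move_arm --slide '[[0, 0, -0.4], [0, 0, -1.2], [0, 0, -2.2], [0.8, 0.15, -3.2], [2, 0.4, -3.6], [3.6, 0.75, -3.6], [5.2, 1.1, -3.6], [6.8, 1.43, -3.6]]' --dr '[[0, 0, 0], [0, 0, 0], [0, 0, 0], [0, 0, 0], [0, 0, 0], [0, 0, 0], [0, 0, 0], [0, 0, 0]]' --claw '[0.6, 0.6, 0.6, 0.6, 0.6, 0.6, 0.6, 0.6]'

```text
clock: 3.4
tcp_pos: [565.0, -221.8, 209.8]
orientation: [2.574, 1.8, 0.001]
ft_force: [0.5, -0.5, -0.5]
width: 43.2
gripper_force: 30.7
```

Request:
move_arm --slide '[[1.4, 0.3, 0], [2.8, 0.6, 0], [4, 0.85, 0], [4.8, 1, 0.3], [5.2, 1.1, 0.8], [5.4, 1.15, 1.4], [5.4, 1.15, 1.8], [5.4, 1.15, 2]]' --dr '[[0, 0, 0], [0, 0, 0], [0, 0, 0], [0, 0, 0], [0, 0, 0], [0, 0, 0], [0, 0, 0], [0, 0, 0]]' --claw '[0.6, 0.6, 0.6, 0.6, 0.6, 0.6, 0.6, 0.6]'

```text
clock: 4.2
tcp_pos: [636.6, -107.4, 157.2]
orientation: [-2.574, -1.799, 0.003]
ft_force: [0.4, -0.9, 0.0]
width: 43.3
gripper_force: 30.7
```

Run:
```python
from h import *
cal=ctrl.calibration("wrist");np.save("pics/w2.npy",cal,allow_pickle=True);state()
f=ctrl.grab_frame("wrist"); cv2.imwrite("pics/wrist2.png",f[:,:,::-1])
h,s,v=cv2.split(cv2.cvtColor(f,cv2.COLOR_RGB2HSV))
[print(b) for b in blobs((s<70)&(v>60)&(v<190),cal,9,800)]
go(637.8,-106.2,28.5,-20)
```

```text
t 4.2 tcp [ 636.6 -107.4  157.2] yaw of tool y -20.11 zax [-2.1e-03 -3.0e-04 -1.0e+00] w 43.3 F [ 0.4 -0.9  0. ] g 30.7 j [ 0.27  0.65 -0.3   1.6   0.22  0.93 -0.46]
([38, 31], 459.5, 117.6, 73.7, 63.7, -1.5, 4721)
([320, 189], 638.3, -102.5, 65.9, 58.4, -23.0, 3678)
([146, 243], 459.6, -105.9, 144.1, 77.6, -75.9, 9311)
t 4.25 tcp [ 636.6 -107.4  157.1] yaw of tool y -20.11 zax [-2.2e-03 -2.0e-04 -1.0e+00] w 43.2 F [-0.8  0.5 -1.7] g 30.7 j [ 0.27  0.65 -0.3   1.6   0.22  0.93 -0.46]
slide [0.068, 0.04, 5.142] dr [[-0.02, 0.01, -0.02], [0.02, 0.04, 35.98]]
```

View pics/wrist2.png

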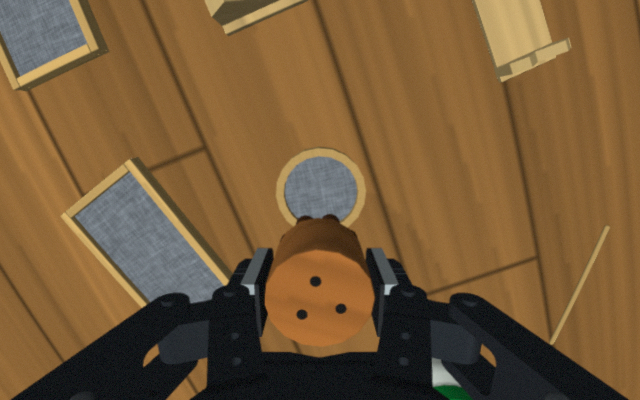

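The felt centre agrees with the earlier measurement, and the round block is held straight at (319,298). I'll lower it, slowly at the end.

Request:
move_arm --slide '[[0.07, 0.04, 0.8], [0.07, 0.04, 2], [0.07, 0.04, 3.2], [0.07, 0.04, 4.2], [0.07, 0.04, 4.7], [0.07, 0.04, 4.9], [0.07, 0.04, 5], [0.07, 0.04, 5.05]]' --dr '[[0, 0, 0], [0, 0, 0], [0, 0, 0], [0, 0, 0], [0, 0, 0], [0, 0, 0], [0, 0, 0], [0, 0, 0]]' --claw '[0.6, 0.6, 0.6, 0.6, 0.6, 0.6, 0.6, 0.6]'

```text
clock: 5.05
tcp_pos: [639.7, -105.1, 33.5]
orientation: [2.573, 1.8, 0.002]
ft_force: [0.6, -0.7, -0.2]
width: 43.3
gripper_force: 30.7
```

Request:
move_arm --slide '[[0, 0, 0], [0, 0, 0.03], [0, 0, 0.06], [0, 0, 0.09], [0, 0, 0.12], [0, 0, 0.12], [0, 0, 0.12], [0, 0, 0.12]]' --dr '[[0, 0, 0], [0, 0, 0], [0, 0, 0], [0, 0, 0], [0, 0, 0], [0, 0, 0], [0, 0, 0], [0, 0, 0]]' --claw '[0.6, 0.6, 0.6, 0.6, 0.6, 0.6, 0.6, 0.6]'

```text
clock: 5.85
tcp_pos: [639.2, -104.8, 29.6]
orientation: [-2.574, -1.801, -0.0]
ft_force: [-0.5, -0.1, -0.8]
width: 42.9
gripper_force: 30.7
```

Request:
move_arm --slide '[[0, 0, 0.03], [0, 0, 0.06], [0, 0, 0.09], [0, 0, 0.12], [0, 0, 0.15], [0, 0, 0.15], [0, 0, 0.15], [0, 0, 0.15]]' --dr '[[0, 0, 0], [0, 0, 0], [0, 0, 0], [0, 0, 0], [0, 0, 0], [0, 0, 0], [0, 0, 0], [0, 0, 0]]' --claw '[0.6, 0.6, 0.6, 0.6, 0.6, 0.6, 0.6, 0.6]'

```text
clock: 6.65
tcp_pos: [639.3, -104.8, 28.3]
orientation: [2.574, 1.8, 0.0]
ft_force: [-15.8, 1.5, 44.0]
width: 42.9
gripper_force: 35.1
```

Firm contact on the felt. Open and rise.

Request:
move_arm --slide '[[0, 0, -0.05], [0, 0, -0.05], [0, 0, -0.05], [0, 0, -0.05], [0, 0, -0.05], [0, 0, -0.05], [0, 0, -0.05], [0, 0, -0.05]]' --dr '[[0, 0, 0], [0, 0, 0], [0, 0, 0], [0, 0, 0], [0, 0, 0], [0, 0, 0], [0, 0, 0], [0, 0, 0]]' --claw '[0.5, 0.4, 0.3, 0.2, 0.1, 0, 0, 0]'

```text
clock: 7.45
tcp_pos: [639.1, -104.8, 27.0]
orientation: [-2.574, -1.801, 0.0]
ft_force: [0.2, 1.1, 0.2]
width: 85.3
gripper_force: 0.0
```

Request:
move_arm --slide '[[0, 0, -0.5], [0, 0, -1.5], [0, 0, -3], [0, 0, -4.5], [0, 0, -5.5], [0, 0, -6], [0, 0, -6], [0, 0, -6]]' --dr '[[0, 0, 0], [0, 0, 0], [0, 0, 0], [0, 0, 0], [0, 0, 0], [0, 0, 0], [0, 0, 0], [0, 0, 0]]' --claw '[0, 0, 0, 0, 0, 0, 0, 0]'

```text
clock: 8.25
tcp_pos: [638.7, -104.9, 176.3]
orientation: [-2.574, -1.801, 0.001]
ft_force: [-0.1, -0.4, -0.5]
width: 85.5
gripper_force: 0.0
```

Run:
```python
from h import *
f=ctrl.grab_frame("wrist"); cv2.imwrite("pics/wrist3.png",f[:,:,::-1])
f=ctrl.grab_frame("top"); cv2.imwrite("pics/top3.png",f[:,:,::-1])
a=f[180:235,320:385];b=f[245:300,425:490]
w=cv2.imread("pics/wrist3.png")
cv2.imwrite("pics/c3.png",np.vstack([cv2.resize(w,(480,300)),np.hstack([cv2.resize(a,(240,203)),cv2.resize(b,(240,203))])[:,:,::-1]]))
go(471,-372,200,-14.2)
```

```text
t 8.35 tcp [ 638.5 -104.8  175.7] yaw of tool y -20.03 zax [-2.e-03  3.e-04 -1.e+00] w 85.4 F [ 0.9 -0.1 -1.2] g 0.0 j [ 0.27  0.63 -0.31  1.58  0.22  0.97 -0.45]
slide [-12.338, -2.636, -0.963] dr [[-0.02, 0.0, -1.17], [0.01, 0.04, 34.83]]
```

View pics/c3.png

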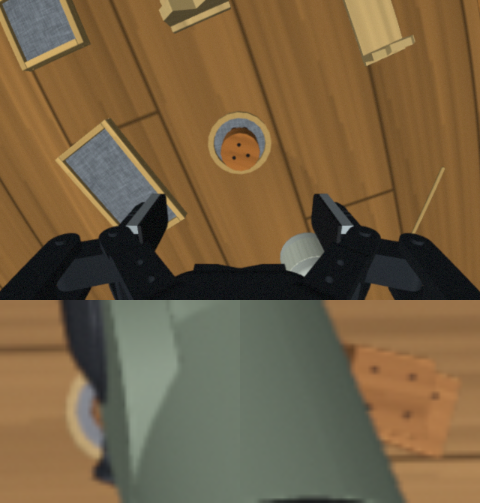

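The round block stands inside its tray, at (240,148) in the scaled wrist view. Back to the stack for the square block.

Request:
move_arm --slide '[[-0.8, -0.2, -0.5], [-2.4, -0.5, -1.2], [-4, -0.9, -2], [-5.7, -1.2, -2], [-7.4, -1.6, -2], [-9, -1.9, -2], [-10.5, -2.25, -2], [-11.5, -2.5, -2]]' --dr '[[0, 0, -0.1], [0, 0, -0.3], [0, 0, -0.5], [0, 0, -0.7], [0, 0, -0.9], [0, 0, -1], [0, 0, -1.1], [0, 0, -1.2]]' --claw '[0, 0, 0, 0, 0, 0, 0, 0]'

```text
clock: 9.15
tcp_pos: [479.6, -355.9, 225.9]
orientation: [-2.477, -1.93, 0.002]
ft_force: [0.2, -0.6, 0.2]
width: 85.3
gripper_force: 0.0
```

Request:
move_arm --slide '[[-0.4, -0.07, 0], [-0.76, -0.12, 0], [-0.76, -0.12, 0], [-0.76, -0.12, 0], [-0.76, -0.12, 0], [-0.76, -0.12, 0], [-0.76, -0.12, 0], [-0.76, -0.12, 0]]' --dr '[[0, 0, 0], [0, 0, 0], [0, 0, 0], [0, 0, 0], [0, 0, 0], [0, 0, 0], [0, 0, 0], [0, 0, 0]]' --claw '[0, 0, 0, 0, 0, 0, 0, 0]'

```text
clock: 9.95
tcp_pos: [474.6, -371.0, 227.1]
orientation: [-2.476, -1.934, -0.0]
ft_force: [-0.1, 0.5, 0.1]
width: 85.7
gripper_force: 0.0
```

Run:
```python
from h import *
cal=ctrl.calibration("wrist");np.save("pics/w4.npy",cal,allow_pickle=True)
f=ctrl.grab_frame("wrist"); cv2.imwrite("pics/wrist4.png",f[:,:,::-1])
cv2.imwrite("pics/c4.png",cv2.resize(f[60:270,230:410,::-1],None,fx=2.8,fy=2.8,interpolation=2))
go(471,-372,68,-14.2)
```

```text
t 10.0 tcp [ 474.5 -371.1  227.1] yaw of tool y -14.02 zax [ 1.e-04 -0.e+00 -1.e+00] w 85.3 F [-0.2 -0.1  0.3] g 0.0 j [ 0.78  0.5  -0.31  1.66  0.17  1.01  0.17]
slide [-0.07, -0.128, 6.363] dr [[0.0, -0.0, 0.04], [0.0, 0.0, -35.96]]
```

View pics/c4.png

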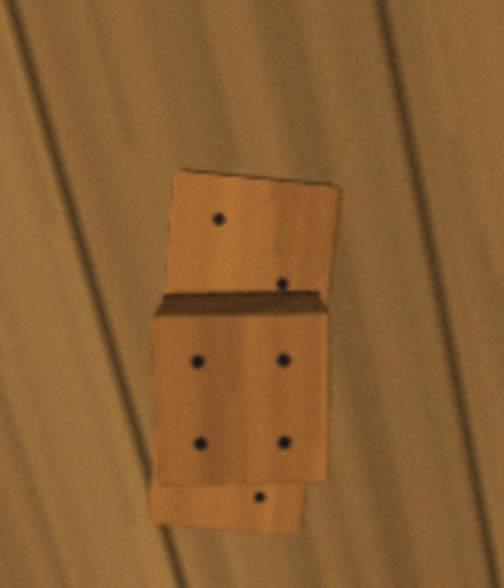

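The square's top is at (154,316), (328,314), (328,481), (155,484). The long block's corners are at (175,170), (340,185), (302,534), (150,522).

Run:
```python
from h import *
cal=np.load("pics/w4.npy",allow_pickle=True).item()
g=lambda P:[(x/2.8+230-.3,y/2.8+60-.3) for x,y in P]
for n,P,z in(("sq",[(154,316),(328,314),(328,481),(155,484)],100),("long",[(175,170),(340,185),(302,534),(150,522)],50)):
    L=cast(cal,g(P),z);d=(L[0]+L[1]-L[2]-L[3])/2;e=(L[1]+L[2]-L[0]-L[3])/2
    print(n,L.mean(0).round(1),np.linalg.norm(d).round(1),np.linalg.norm(e).round(1),np.degrees([np.arctan2(d[1],d[0]),np.arctan2(e[1],e[0])]))
```

```text
sq [ 470.4 -372.7] 52.8 52.9 [ 75.97670987 -13.16340033]
long [ 470.2 -371.2] 128.4 56.8 [ 70.79054122 -18.97428103]
```

Request:
move_arm --slide '[[-0.09, -0.14, 0.6], [-0.09, -0.14, 1.8], [-0.09, -0.14, 3.4], [-0.09, -0.14, 4.8], [-0.09, -0.14, 5.7], [-0.09, -0.14, 6.1], [-0.09, -0.14, 6.3], [-0.09, -0.14, 6.3]]' --dr '[[0, 0, 0], [0, 0, 0], [0, 0, 0], [0, 0, 0], [0, 0, 0], [0, 0, 0], [0, 0, 0], [0, 0, 0]]' --claw '[0, 0, 0, 0, 0, 0, 0, 0]'

```text
clock: 10.8
tcp_pos: [470.7, -372.7, 69.9]
orientation: [2.476, 1.933, 0.0]
ft_force: [0.2, -0.2, -0.1]
width: 85.3
gripper_force: 0.0
```

Request:
move_arm --slide '[[0, 0, 0], [0, 0, 0], [0, 0, 0], [0, 0, 0], [0, 0, 0], [0, 0, 0], [0, 0, 0], [0, 0, 0]]' --dr '[[0, 0, 0], [0, 0, 0], [0, 0, 0], [0, 0, 0], [0, 0, 0], [0, 0, 0], [0, 0, 0], [0, 0, 0]]' --claw '[0, 0.2, 0.25, 0.3, 0.35, 0.4, 0.5, 0.5]' --newtons 35

```text
clock: 11.6
tcp_pos: [470.7, -372.7, 70.0]
orientation: [2.476, 1.933, 0.0]
ft_force: [-0.5, 0.3, 6.2]
width: 53.5
gripper_force: 36.8
```

Run:
```python
from h import *
go(460.7,122.5,150,-0.9)
```

```text
t 11.6 tcp [ 470.7 -372.7   70. ] yaw of tool y -14.03 zax [ 4.e-04 -3.e-04 -1.e+00] w 53.5 F [-0.5  0.3  6.2] g 36.8 j [ 0.75  0.7  -0.26  1.78  0.26  0.7   0.1 ]
slide [19.118, -5.189, -3.208] dr [[0.01, 0.0, -2.63], [0.0, -0.01, 33.37]]
```

Request:
move_arm --slide '[[0, 0, -0.3], [0, 0, -1], [0.3, 0, -2], [1.3, -0.3, -3], [2.8, -0.7, -3.2], [4.5, -1.2, -3.2], [6.2, -1.6, -3.2], [8, -2.1, -3.2]]' --dr '[[0, 0, 0], [0, 0, 0], [0, 0, 0], [0, 0, -0.3], [0, 0, -0.6], [0, 0, -0.9], [0, 0, -1.2], [0, 0, -1.5]]' --claw '[0.5, 0.5, 0.5, 0.5, 0.5, 0.5, 0.5, 0.5]'

```text
clock: 12.4
tcp_pos: [467.9, -164.5, 150.1]
orientation: [2.343, 2.091, 0.0]
ft_force: [1.3, 0.7, -0.5]
width: 53.4
gripper_force: 37.0
```

Run:
```python
from h import *
go(460.7,122.5,150,-0.9)
```

```text
t 12.4 tcp [ 467.9 -164.5  150.1] yaw of tool y -6.52 zax [ 8.e-04 -4.e-04 -1.e+00] w 53.4 F [ 1.3  0.7 -0.5] g 37.0 j [ 0.5   0.45 -0.36  2.    0.23  0.73 -0.12]
slide [11.373, -1.589, 0.001] dr [[0.01, 0.0, -1.12], [0.01, -0.01, 34.88]]
```

Request:
move_arm --slide '[[1.7, -0.25, 0], [3.5, -0.5, 0], [5.3, -0.75, 0], [7.1, -1, 0], [8.9, -1.25, 0], [10.3, -1.45, 0], [11.1, -1.55, 0], [11.37, -1.6, 0]]' --dr '[[0, 0, -0.15], [0, 0, -0.3], [0, 0, -0.45], [0, 0, -0.6], [0, 0, -0.8], [0, 0, -1], [0, 0, -1.1], [0, 0, -1.1]]' --claw '[0.5, 0.5, 0.5, 0.5, 0.5, 0.5, 0.5, 0.5]'

```text
clock: 13.2
tcp_pos: [460.5, 123.5, 150.0]
orientation: [-2.238, -2.205, -0.001]
ft_force: [0.1, -0.9, -0.5]
width: 53.7
gripper_force: 37.0
```

Run:
```python
from h import *
cal=ctrl.calibration("wrist");p=state()[0]
f=ctrl.grab_frame("wrist"); cv2.imwrite("pics/wrist5.png",f[:,:,::-1])
h,s,v=cv2.split(cv2.cvtColor(f,cv2.COLOR_RGB2HSV))
[print(b) for b in blobs((s<70)&(v>60)&(v<190),cal,9,800)]
go(460.7,122.5,29,-0.9)
```

```text
t 13.2 tcp [460.5 123.5 150. ] yaw of tool y -0.86 zax [ 5.e-04  7.e-04 -1.e+00] w 53.7 F [ 0.1 -0.9 -0.5] g 37.0 j [-0.05  0.43 -0.43  2.04  0.27  0.72 -0.67]
([320, 179], 461.2, 138.8, 76.5, 41.1, -0.9, 3963)
([10, 337], 116.2, -37.5, 173.4, 33.1, 70.0, 2168)
t 13.25 tcp [460.5 123.1 149.9] yaw of tool y -0.91 zax [ 3.e-04  6.e-04 -1.e+00] w 53.9 F [-1.1  1.6 -0.5] g 37.0 j [-0.04  0.43 -0.43  2.04  0.27  0.72 -0.67]
slide [-0.027, 0.008, 4.836] dr [[0.0, -0.01, -0.0], [-0.01, -0.01, 36.0]]
```

View pics/wrist5.png

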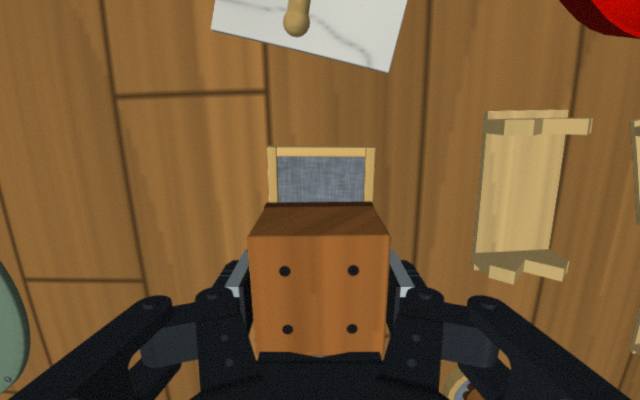

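The square block is held in line with its tray. The felt's far edge gives a tray centre of (461,121), which agrees. Lower it.

Request:
move_arm --slide '[[-0.04, 0.01, 0.7], [-0.04, 0.01, 1.9], [-0.04, 0.01, 3.1], [-0.04, 0.01, 4], [-0.04, 0.01, 4.4], [-0.04, 0.01, 4.6], [-0.04, 0.01, 4.7], [-0.04, 0.01, 4.7]]' --dr '[[0, 0, 0], [0, 0, 0], [0, 0, 0], [0, 0, 0], [0, 0, 0], [0, 0, 0], [0, 0, 0], [0, 0, 0]]' --claw '[0.5, 0.5, 0.5, 0.5, 0.5, 0.5, 0.5, 0.5]'

```text
clock: 14.05
tcp_pos: [461.3, 120.0, 32.6]
orientation: [2.242, 2.2, 0.001]
ft_force: [-0.5, -1.4, -0.6]
width: 53.5
gripper_force: 37.1
```

Request:
move_arm --slide '[[0, 0, 0.03], [0, 0, 0.06], [0, 0, 0.09], [0, 0, 0.12], [0, 0, 0.15], [0, 0, 0.18], [0, 0, 0.18], [0, 0, 0.18]]' --dr '[[0, 0, 0], [0, 0, 0], [0, 0, 0], [0, 0, 0], [0, 0, 0], [0, 0, 0], [0, 0, 0], [0, 0, 0]]' --claw '[0.5, 0.5, 0.5, 0.5, 0.5, 0.5, 0.5, 0.5]'

```text
clock: 14.85
tcp_pos: [461.1, 120.1, 28.8]
orientation: [2.24, 2.201, 0.001]
ft_force: [-9.1, -3.0, 37.0]
width: 53.4
gripper_force: 41.5
```

Contact. Release and rise.

Request:
move_arm --slide '[[0, 0, -0.04], [0, 0, -0.04], [0, 0, -0.04], [0, 0, -0.04], [0, 0, -0.04], [0, 0, -0.04], [0, 0, -0.04], [0, 0, -0.04]]' --dr '[[0, 0, 0], [0, 0, 0], [0, 0, 0], [0, 0, 0], [0, 0, 0], [0, 0, 0], [0, 0, 0], [0, 0, 0]]' --claw '[0.4, 0.3, 0.2, 0.1, 0, 0, 0, 0]'

```text
clock: 15.65
tcp_pos: [460.9, 120.2, 28.5]
orientation: [-2.241, -2.201, 0.0]
ft_force: [-1.0, 0.5, 0.8]
width: 85.2
gripper_force: 0.0
```

Request:
move_arm --slide '[[0, 0, -0.5], [0, 0, -1.5], [-0.5, 0, -3], [-1.8, 0, -4], [-3.4, 0, -4.6], [-5, 0, -4.8], [-6.6, 0, -4.8], [-8.2, 0, -4.8]]' --dr '[[0, 0, 0], [0, 0, 0], [0, 0, 0], [0, 0, 0.4], [0, 0, 0.8], [0, 0, 1.2], [0, 0, 1.6], [0, 0, 2]]' --claw '[0, 0, 0, 0, 0, 0, 0, 0]'

```text
clock: 16.45
tcp_pos: [457.0, -86.5, 149.8]
orientation: [2.425, 1.995, 0.001]
ft_force: [0.7, 0.5, -0.3]
width: 85.2
gripper_force: 0.0
```

Run:
```python
from h import *
f=ctrl.grab_frame("scene"); cv2.imwrite("pics/scene6.png",f[:,:,::-1])
cv2.imwrite("pics/c6.png",cv2.resize(f[100:300,90:410,::-1],None,fx=2.3,fy=2.3,interpolation=2))
go(470,-371.5,200,-19.2)
```

```text
t 16.5 tcp [456.3 -92.8 149.5] yaw of tool y -11.58 zax [ 1.0e-04 -2.7e-03 -1.0e+00] w 85.5 F [ -2.3 -10.3  -2.2] g 0.0 j [ 0.37  0.41 -0.37  2.07  0.23  0.7  -0.36]
slide [-10.814, 2.777, -1.99] dr [[0.01, 0.03, 1.52], [-0.05, 0.01, -34.48]]
```

View pics/c6.png

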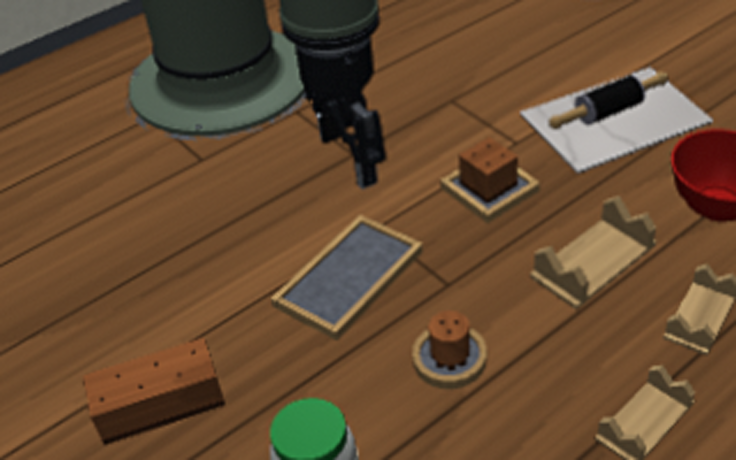

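The scene view shows the square at (488,170) and the round at (450,340), both standing inside their trays. The long block stays at (155,390). Now to the long block.

Request:
move_arm --slide '[[-1.6, 0.4, 0], [-3.4, 0.8, 0], [-5.2, 1.2, 0], [-7, 1.7, 0], [-8.7, 2.1, 0], [-10.2, 2.4, 0.3], [-11, 2.6, 0.8], [-11.17, 2.66, 1]]' --dr '[[0, 0, 0.3], [0, 0, 0.6], [0, 0, 0.9], [0, 0, 1.2], [0, 0, 1.5], [0, 0, 1.66], [0, 0, 1.66], [0, 0, 1.66]]' --claw '[0, 0, 0, 0, 0, 0, 0, 0]'

```text
clock: 17.3
tcp_pos: [467.9, -373.9, 123.2]
orientation: [-2.565, -1.813, 0.001]
ft_force: [0.1, 1.1, -0.8]
width: 85.8
gripper_force: 0.0
```

Request:
move_arm --slide '[[0, 0, 0], [0, 0, 0], [0, 0, 0], [0, 0, 0], [0, 0, 0.5], [0, 0, 1], [0, 0, 1.3], [0, 0, 1.3]]' --dr '[[0, 0, 0], [0, 0, 0], [0, 0, 0], [0, 0, 0], [0, 0, 0], [0, 0, 0], [0, 0, 0], [0, 0, 0]]' --claw '[0, 0, 0, 0, 0, 0, 0, 0]'

```text
clock: 18.1
tcp_pos: [468.3, -371.0, 89.4]
orientation: [-2.561, -1.816, 0.001]
ft_force: [0.6, 0.1, -0.4]
width: 85.8
gripper_force: 0.0
```

Run:
```python
from h import *
cal=ctrl.calibration("wrist");np.save("pics/w7.npy",cal,allow_pickle=True)
f=ctrl.grab_frame("wrist"); cv2.imwrite("pics/wrist7.png",f[:,:,::-1])
h,s,v=cv2.split(cv2.cvtColor(f,cv2.COLOR_RGB2HSV))
[print(b) for b in blobs((s>165)&(v>90)&(h<18),cal,50,3000)]
go(470,-371.5,20,-19.2)
```

```text
([323, 224], 469.4, -371.3, 130.6, 59.5, 70.0, 19730)
t 18.15 tcp [ 468.7 -371.3   90.2] yaw of tool y -19.33 zax [-1.2e-03  9.0e-04 -1.0e+00] w 85.6 F [-0.6 -0.9  0.1] g 0.0 j [ 0.75  0.67 -0.26  1.77  0.24  0.74  0.03]
slide [0.009, 0.057, 2.807] dr [[-0.02, -0.01, -0.03], [-0.01, 0.03, 35.97]]
```

View pics/wrist7.png

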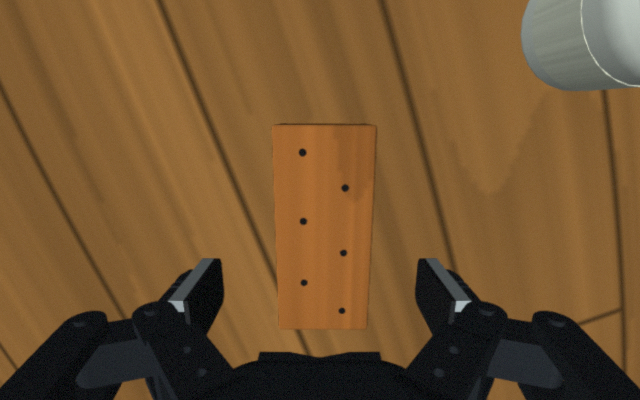

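The long block lies straight between the fingers, measured at (469.4,−371.3) and 130.6×59.5 mm. Descend and grip.

Request:
move_arm --slide '[[0, 0.03, 0.5], [0, 0.03, 1.2], [0, 0.03, 1.9], [0, 0.03, 2.4], [0, 0.03, 2.7], [0, 0.03, 2.8], [0, 0.03, 2.8], [0, 0.03, 2.8]]' --dr '[[0, 0, 0], [0, 0, 0], [0, 0, 0], [0, 0, 0], [0, 0, 0], [0, 0, 0], [0, 0, 0], [0, 0, 0]]' --claw '[0, 0, 0, 0, 0, 0, 0, 0]'

```text
clock: 18.95
tcp_pos: [470.0, -372.1, 21.6]
orientation: [2.562, 1.816, 0.0]
ft_force: [-0.4, 0.1, 0.6]
width: 85.5
gripper_force: 0.0
```

Request:
move_arm --slide '[[0, 0, 0], [0, 0, 0], [0, 0, 0], [0, 0, 0], [0, 0, 0], [0, 0, 0], [0, 0, 0], [0, 0, 0]]' --dr '[[0, 0, 0], [0, 0, 0], [0, 0, 0], [0, 0, 0], [0, 0, 0], [0, 0, 0], [0, 0, 0], [0, 0, 0]]' --claw '[0, 0.2, 0.25, 0.3, 0.35, 0.4, 0.5, 0.5]' --newtons 60

```text
clock: 19.75
tcp_pos: [469.9, -372.0, 21.5]
orientation: [2.563, 1.817, 0.0]
ft_force: [-1.7, 1.1, 8.7]
width: 56.7
gripper_force: 65.2
```

Run:
```python
from h import *
go(460.8,-110.8,120,14.1)
```

```text
t 19.75 tcp [ 469.9 -372.    21.5] yaw of tool y -19.34 zax [ 3.e-04 -3.e-04 -1.e+00] w 56.7 F [-1.7  1.1  8.7] g 65.2 j [ 0.73  0.77 -0.23  1.79  0.28  0.61 -0.01]
slide [9.737, -3.8, -3.943] dr [[0.0, 0.0, -6.69], [0.0, -0.0, 29.31]]
```

Request:
move_arm --slide '[[0, 0, -0.2], [0, 0, -0.7], [0, 0, -1.5], [0.5, -0.2, -2.3], [1.5, -0.6, -3.1], [2.8, -1.1, -3.7], [4.2, -1.65, -3.9], [5.6, -2.2, -3.9]]' --dr '[[0, 0, 0], [0, 0, 0], [0, 0, 0], [0, 0, -0.3], [0, 0, -0.9], [0, 0, -1.7], [0, 0, -2.6], [0, 0, -3.5]]' --claw '[0.5, 0.5, 0.5, 0.5, 0.5, 0.5, 0.5, 0.5]'

```text
clock: 20.55
tcp_pos: [464.4, -220.6, 120.3]
orientation: [2.252, 2.187, 0.001]
ft_force: [0.8, 0.4, -1.6]
width: 57.0
gripper_force: 64.4
```

Run:
```python
from h import *
go(460.8,-110.8,120,14.1)
```

```text
t 20.55 tcp [ 464.4 -220.6  120.3] yaw of tool y -1.68 zax [ 0.0018 -0.0012 -1.    ] w 57.0 F [ 0.8  0.4 -1.6] g 64.4 j [ 0.6   0.52 -0.37  1.97  0.29  0.69  0.03]
slide [4.386, -0.271, 0.005] dr [[0.02, 0.02, -3.16], [0.02, -0.03, 32.84]]
```

Request:
move_arm --slide '[[1.2, -0.07, 0], [2.4, -0.14, 0], [3.4, -0.2, 0], [4, -0.25, 0], [4.3, -0.27, 0], [4.38, -0.27, 0.3], [4.38, -0.27, 0.7], [4.38, -0.27, 1]]' --dr '[[0, 0, -0.8], [0, 0, -1.6], [0, 0, -2.3], [0, 0, -2.9], [0, 0, -3.15], [0, 0, -3.15], [0, 0, -3.15], [0, 0, -3.15]]' --claw '[0.5, 0.5, 0.5, 0.5, 0.5, 0.5, 0.5, 0.5]'

```text
clock: 21.35
tcp_pos: [460.6, -112.9, 92.3]
orientation: [-1.938, -2.472, 0.001]
ft_force: [-0.3, -0.1, -2.7]
width: 57.2
gripper_force: 64.4
```

Run:
```python
from h import *
cal=ctrl.calibration("wrist");state()
f=ctrl.grab_frame("wrist"); cv2.imwrite("pics/wrist8.png",f[:,:,::-1])
go(460.8,-110.8,30.5,14.1)
```

```text
t 21.35 tcp [ 460.6 -112.9   92.3] yaw of tool y 13.79 zax [-9.e-04 -2.e-04 -1.e+00] w 57.2 F [-0.3 -0.1 -2.7] g 64.4 j [ 0.44  0.53 -0.42  2.09  0.38  0.6  -0.01]
t 21.4 tcp [ 460.1 -112.6   91.4] yaw of tool y 13.82 zax [-2.2e-03  3.0e-04 -1.0e+00] w 57.1 F [-1.3 -0.5 -4.7] g 64.4 j [ 0.44  0.53 -0.42  2.09  0.38  0.59 -0.01]
slide [0.062, 0.05, 2.438] dr [[-0.02, -0.01, -0.06], [-0.01, 0.04, 35.94]]
```

View pics/wrist8.png

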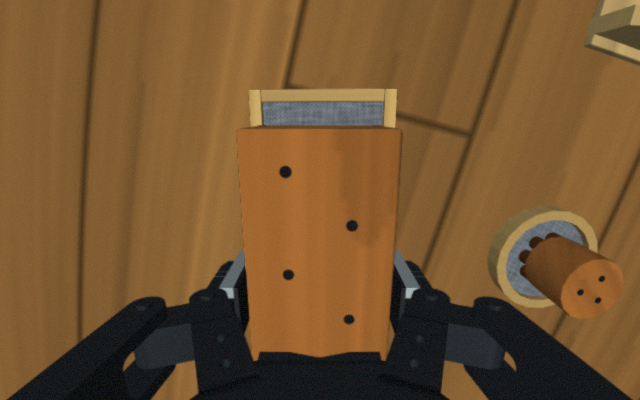

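The long block is in line with its tray and centred across it. Lower it.

Request:
move_arm --slide '[[0.04, 0.04, 0.4], [0.04, 0.04, 1], [0.04, 0.04, 1.6], [0.04, 0.04, 2], [0.04, 0.04, 2.2], [0.04, 0.04, 2.3], [0.04, 0.04, 2.35], [0.04, 0.04, 2.35]]' --dr '[[0, 0, 0], [0, 0, 0], [0, 0, 0], [0, 0, 0], [0, 0, 0], [0, 0, 0], [0, 0, 0], [0, 0, 0]]' --claw '[0.5, 0.5, 0.5, 0.5, 0.5, 0.5, 0.5, 0.5]'

```text
clock: 22.2
tcp_pos: [461.9, -110.7, 35.0]
orientation: [1.936, 2.474, 0.0]
ft_force: [0.1, 0.6, -2.5]
width: 57.0
gripper_force: 64.4
```

Request:
move_arm --slide '[[0, 0, 0.03], [0, 0, 0.06], [0, 0, 0.09], [0, 0, 0.12], [0, 0, 0.14], [0, 0, 0.14], [0, 0, 0.14], [0, 0, 0.14]]' --dr '[[0, 0, 0], [0, 0, 0], [0, 0, 0], [0, 0, 0], [0, 0, 0], [0, 0, 0], [0, 0, 0], [0, 0, 0]]' --claw '[0.5, 0.5, 0.5, 0.5, 0.5, 0.5, 0.5, 0.5]'

```text
clock: 23.0
tcp_pos: [461.7, -110.7, 31.3]
orientation: [-1.936, -2.474, 0.0]
ft_force: [0.2, -0.1, -3.4]
width: 56.9
gripper_force: 64.4
```

Request:
move_arm --slide '[[0, 0, 0.02], [0, 0, 0.04], [0, 0, 0.06], [0, 0, 0.08], [0, 0, 0.1], [0, 0, 0.1], [0, 0, 0.1], [0, 0, 0.1]]' --dr '[[0, 0, 0], [0, 0, 0], [0, 0, 0], [0, 0, 0], [0, 0, 0], [0, 0, 0], [0, 0, 0], [0, 0, 0]]' --claw '[0.5, 0.5, 0.5, 0.5, 0.5, 0.5, 0.5, 0.5]'

```text
clock: 23.8
tcp_pos: [461.7, -110.7, 30.4]
orientation: [1.935, 2.473, -0.001]
ft_force: [-13.0, 3.9, 51.7]
width: 57.1
gripper_force: 70.9
```

Request:
move_arm --slide '[[0, 0, -0.05], [0, 0, -0.05], [0, 0, -0.05], [0, 0, -0.05], [0, 0, -0.05], [0, 0, -0.05], [0, 0, -0.05], [0, 0, -0.05]]' --dr '[[0, 0, 0], [0, 0, 0], [0, 0, 0], [0, 0, 0], [0, 0, 0], [0, 0, 0], [0, 0, 0], [0, 0, 0]]' --claw '[0.4, 0.3, 0.2, 0.1, 0, 0, 0, 0]'

```text
clock: 24.6
tcp_pos: [461.6, -110.7, 30.0]
orientation: [-1.936, -2.474, 0.0]
ft_force: [-0.1, 0.5, 1.3]
width: 85.6
gripper_force: 0.0
```

Request:
move_arm --slide '[[0, 0, -0.5], [0, 0, -1.5], [0, 0, -3], [0, 0, -4.5], [0, 0, -5.8], [0, 0, -6.5], [0, 0, -6.8], [0, 0, -6.8]]' --dr '[[0, 0, 0], [0, 0, 0], [0, 0, 0], [0, 0, 0], [0, 0, 0], [0, 0, 0], [0, 0, 0], [0, 0, 0]]' --claw '[0, 0, 0, 0, 0, 0, 0, 0]'

```text
clock: 25.4
tcp_pos: [461.8, -110.9, 200.9]
orientation: [1.936, 2.473, 0.001]
ft_force: [-0.0, 0.4, -0.8]
width: 85.0
gripper_force: 0.0
```

Run:
```python
from h import *
cal=ctrl.calibration("wrist")
f=ctrl.grab_frame("wrist"); cv2.imwrite("pics/wrist9.png",f[:,:,::-1])
h,s,v=cv2.split(cv2.cvtColor(f,cv2.COLOR_RGB2HSV))
[print("block top",b) for b in blobs((s>165)&(v>90)&(h<18),cal,59,3000)]
go(460,352,200,-9.6)
```

```text
block top ([319, 190], 461.6, -111.0, 130.6, 56.9, -76.3, 8646)
t 25.45 tcp [ 461.4 -110.8  200. ] yaw of tool y 13.9 zax [-0.e+00 -2.e-04 -1.e+00] w 85.4 F [-0.2 -0.1 -1.3] g 0.0 j [ 0.53  0.36 -0.52  2.    0.24  0.84  0.12]
slide [17.982, 4.392, -0.004] dr [[-0.0, 0.0, 4.7], [-0.0, -0.0, -31.3]]
```

Request:
move_arm --slide '[[0.7, 0.2, 0], [2.2, 0.5, 0], [4, 1, 0], [5.8, 1.4, 0], [7.6, 1.8, 0], [9.4, 2.3, 0], [11.2, 2.7, 0], [13, 3.2, 0]]' --dr '[[0, 0, 0.3], [0, 0, 0.8], [0, 0, 1.3], [0, 0, 1.9], [0, 0, 2.4], [0, 0, 3], [0, 0, 3.5], [0, 0, 4]]' --claw '[0, 0, 0, 0, 0, 0, 0, 0]'

```text
clock: 26.25
tcp_pos: [460.2, 225.6, 198.8]
orientation: [-2.337, -2.098, 0.003]
ft_force: [0.7, -0.5, 0.2]
width: 85.2
gripper_force: 0.0
```

Run:
```python
from h import *
go(460,352,200,-9.6)
```

```text
t 26.25 tcp [460.2 225.6 198.8] yaw of tool y -6.17 zax [-0.0019 -0.001  -1.    ] w 85.2 F [ 0.7 -0.5  0.2] g 0.0 j [-0.17  0.43 -0.52  1.91  0.27  0.88 -0.94]
slide [5.025, -0.55, -0.054] dr [[-0.02, 0.01, 0.69], [-0.02, -0.03, -35.31]]
```

Request:
move_arm --slide '[[1.6, -0.15, 0], [3, -0.3, 0], [4.1, -0.45, 0], [4.7, -0.52, 0], [5, -0.55, 0], [5, -0.55, 0], [5, -0.55, 0], [5, -0.55, 0]]' --dr '[[0, 0, 0.2], [0, 0, 0.4], [0, 0, 0.6], [0, 0, 0.7], [0, 0, 0.7], [0, 0, 0.7], [0, 0, 0.7], [0, 0, 0.7]]' --claw '[0, 0, 0, 0, 0, 0, 0, 0]'

```text
clock: 27.05
tcp_pos: [461.2, 348.4, 200.1]
orientation: [2.4, 2.026, -0.0]
ft_force: [0.9, -1.2, -0.6]
width: 85.3
gripper_force: 0.0
```

Run:
```python
from h import *
cal=ctrl.calibration("wrist");np.save("pics/w10.npy",cal,allow_pickle=True)
f=ctrl.grab_frame("wrist"); cv2.imwrite("pics/wrist10.png",f[:,:,::-1]);state()
h,s,v=cv2.split(cv2.cvtColor(f,cv2.COLOR_RGB2HSV))
roi=np.zeros(h.shape,bool);roi[80:255,200:440]=1
[print("black",b) for b in blobs((v<70)&roi,cal,28,500)]
[print("handle",b) for b in blobs((v>110)&(s>70)&(h<30)&roi,cal,28,100)]
```

```text
t 27.1 tcp [461.2 348.6 200.2] yaw of tool y -9.66 zax [ 3.e-04 -4.e-04 -1.e+00] w 85.1 F [ 0.4 -0.1  0.1] g 0.0 j [-0.39  0.52 -0.51  1.74  0.3   0.96 -1.18]
black ([319, 184], 460.4, 351.0, 91.2, 42.8, 80.2, 3927)
handle ([229, 167], 376.0, 378.4, 176.3, 59.0, 75.4, 10256)
handle ([318, 106], 471.9, 424.5, 48.4, 15.5, 80.3, 802)
handle ([425, 166], 562.7, 346.5, 174.4, 33.6, 85.7, 5063)
handle ([400, 230], 535.5, 302.4, 75.2, 17.9, 83.9, 634)
handle ([318, 244], 449.3, 290.5, 21.1, 12.5, 80.3, 252)
```

View pics/wrist10.png

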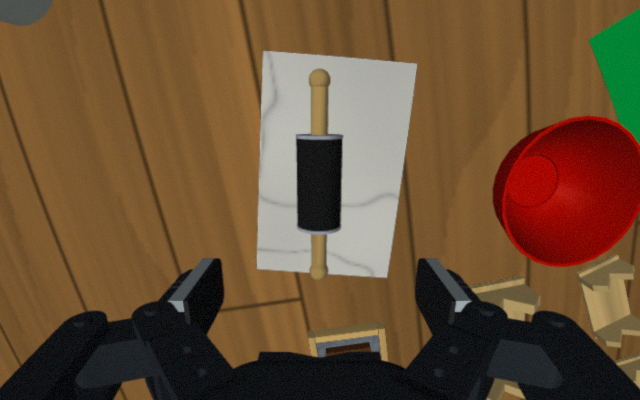

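The roller's barrel is at (319,184) px, measured centre (460.4,351.0), 91×43 mm, axis at 80.2°. The bowl at (570,190) is clear. Descend.

Request:
move_arm --slide '[[0.09, -0.05, 0.8], [0.09, -0.05, 2.2], [0.09, -0.05, 3.8], [0.09, -0.05, 5.3], [0.09, -0.05, 6.5], [0.09, -0.05, 7.2], [0.09, -0.05, 7.5], [0.09, -0.05, 7.6]]' --dr '[[0, 0, 0], [0, 0, 0], [0, 0, 0], [0, 0, 0], [0, 0, 0], [0, 0, 0], [0, 0, 0], [0, 0, 0]]' --claw '[0, 0, 0, 0, 0, 0, 0, 0]'

```text
clock: 27.9
tcp_pos: [460.0, 351.8, 9.8]
orientation: [2.4, 2.027, -0.001]
ft_force: [0.3, 0.5, 0.4]
width: 85.4
gripper_force: 0.0
```

Request:
move_arm --slide '[[0, 0, 0], [0, 0, 0], [0, 0, 0], [0, 0, 0], [0, 0, 0], [0, 0, 0], [0, 0, 0], [0, 0, 0]]' --dr '[[0, 0, 0], [0, 0, 0], [0, 0, 0], [0, 0, 0], [0, 0, 0], [0, 0, 0], [0, 0, 0], [0, 0, 0]]' --claw '[0, 0.2, 0.3, 0.38, 0.43, 0.48, 0.55, 0.6]' --newtons 60

```text
clock: 28.7
tcp_pos: [460.0, 352.2, 10.5]
orientation: [2.399, 2.028, 0.0]
ft_force: [-2.3, -2.4, 10.4]
width: 42.3
gripper_force: 59.5
```

Run:
```python
from h import *
go(638.3,115.5,150,0)
```

```text
t 28.7 tcp [460.  352.2  10.5] yaw of tool y -9.59 zax [ 3.e-04  0.e+00 -1.e+00] w 42.3 F [-2.3 -2.4 10.4] g 59.5 j [-0.49  0.79 -0.38  1.84  0.48  0.6  -1.34]
slide [-8.147, 8.612, -5.578] dr [[0.0, -0.0, -1.92], [-0.0, -0.01, 34.08]]
```

Run:
```python
from h import *
p,Rm,s=state()
T=np.array(ctrl.calibration("wrist")["world_to_cam"]);c=ctrl.calibration("wrist")
X=np.eye(4);X[:3,:3]=Rm;X[:3,3]=p;C=T@X   # tool->cam
a=np.radians(-0.86);yv=np.array([np.cos(a),np.sin(a),0]);zv=np.array([0.0005,0.0007,-1]);G=np.eye(4);G[:3,:3]=np.c_[np.cross(yv,zv),yv,zv];G[:3,3]=[460.5,123.5,150]
cal=dict(c);cal["world_to_cam"]=C@np.linalg.inv(G)
np.save("pics/w5.npy",cal,allow_pickle=True)
print("foot edges z8",cast(cal,[(481,140),(475,245),(565,140),(551,245)],8).round(1).tolist())
im=cv2.imread("pics/wrist5.png");h,s,v=cv2.split(cv2.cvtColor(im,cv2.COLOR_BGR2HSV))
roi=np.zeros(h.shape,bool);roi[95:295,450:612]=1
m=((s<125)&(v>140)&roi)
for r in (110,118,126,150,180,210,240,258,266,274): 
    q=np.where(m[r])[0]; print(r,q.min() if len(q) else None,q.max() if len(q) else None,len(q))
c=max(cv2.findContours(m.astype(np.uint8),0,2)[0],key=len)
ap=cv2.approxPolyDP(c,3,True)[:,0];print(ap.tolist())
```

```text
t 28.7 tcp [460.  352.2  10.5] yaw of tool y -9.59 zax [ 3.e-04  0.e+00 -1.e+00] w 42.3 F [-2.3 -2.4 10.4] g 59.5 j [-0.49  0.79 -0.38  1.84  0.48  0.6  -1.34]
foot edges z8 [[601.4, 171.5], [606.9, 73.5], [679.3, 171.7], [683.5, 71.6]]
110 507 568 57
118 488 591 100
126 504 591 80
150 485 563 79
180 482 558 77
210 479 554 76
240 477 549 73
258 None None 0
266 474 567 43
274 489 563 56
[[588, 118], [568, 118], [568, 110], [488, 111], [489, 119], [506, 119], [502, 135], [486, 133], [475, 252], [548, 248], [564, 135], [586, 134]]
```

Request:
move_arm --slide '[[0, 0, -0.2], [0, 0, -0.7], [0, 0, -1.5], [0, 0, -2.8], [-0.4, 0.4, -4.2], [-1.2, 1.2, -5.2], [-2.4, 2.5, -5.6], [-3.6, 3.8, -5.6]]' --dr '[[0, 0, 0], [0, 0, 0], [0, 0, 0], [0, 0, 0], [0, 0, -0.1], [0, 0, -0.3], [0, 0, -0.6], [0, 0, -0.9]]' --claw '[0.6, 0.6, 0.6, 0.6, 0.6, 0.6, 0.6, 0.6]'

```text
clock: 29.5
tcp_pos: [539.8, 247.1, 153.0]
orientation: [2.315, 2.123, 0.005]
ft_force: [1.8, -0.9, -3.5]
width: 42.6
gripper_force: 61.5
```

Run:
```python
from h import *
cal=np.load("pics/w5.npy",allow_pickle=True).item()
for r,a,b in((150,485,563),(180,482,558),(210,479,554),(240,477,549)):
    P=cast(cal,[(a-.5,r),(b+.5,r)],8);print(P.round(1).tolist(),P.mean(0).round(1),(P[1]-P[0])[0].round(1))
# peaks at z50: far cheek top edge row110 488..568 = back edge of cheek; near cheek
print("far cheek back edge z50?",cast(cal,[(488,111),(568,110)],50).round(1).tolist(),cast(cal,[(488,119),(588,118)],50).round(1).tolist())
print(cast(cal,[(474,266),(567,266)],50).round(1).tolist())
go(638.3,115.5,150,0)
```

```text
[[605.5, 162.9], [679.3, 162.8]] [642.4 162.9] 73.9
[[605.7, 136.1], [679.2, 135.5]] [642.5 135.8] 73.5
[[606.2, 108.1], [680.5, 106.9]] [643.3 107.5] 74.3
[[607.8, 78.6], [681.0, 76.8]] [644.4  77.7] 73.2
far cheek back edge z50? [[583.7, 195.4], [645.8, 196.7]] [[584.3, 189.7], [663.1, 191.2]]
[[586.8, 72.4], [669.0, 69.7]]
t 29.5 tcp [539.8 247.1 153. ] yaw of tool y -4.96 zax [ 0.003   0.0014 -1.    ] w 42.6 F [ 1.8 -0.9 -3.5] g 61.5 j [-0.18  0.6  -0.5   1.74  0.36  0.89 -0.93]
slide [-4.903, 4.378, 0.123] dr [[0.03, -0.02, -0.99], [-0.03, -0.05, 35.01]]
```

The rest's foot (74 wide, 150 long in both views) puts its centre at about (643,121) with its axis near 91°. Moving over it.

Request:
move_arm --slide '[[-1, 1, 0], [-2, 2, 0], [-3, 3, 0], [-3.9, 3.8, 0], [-4.4, 4.3, 0], [-4.67, 4.61, 0.3], [-4.67, 4.61, 0.8], [-4.67, 4.61, 1.2]]' --dr '[[0, 0, -0.2], [0, 0, -0.4], [0, 0, -0.6], [0, 0, -0.8], [0, 0, -1], [0, 0, -1.2], [0, 0, -1.2], [0, 0, -1.2]]' --claw '[0.6, 0.6, 0.6, 0.6, 0.6, 0.6, 0.6, 0.6]'

```text
clock: 30.3
tcp_pos: [642.0, 122.1, 118.8]
orientation: [-2.202, -2.239, 0.001]
ft_force: [0.3, 0.5, -3.5]
width: 42.0
gripper_force: 61.6
```

Run:
```python
from h import *
cal=ctrl.calibration("wrist");np.save("pics/w11.npy",cal,allow_pickle=True);state()
f=ctrl.grab_frame("wrist"); cv2.imwrite("pics/wrist11.png",f[:,:,::-1])
g=ctrl.grab_frame("scene")[140:290,270:430]
cv2.imwrite("pics/c11.png",np.vstack([cv2.resize(f[:300],(640,300)),cv2.resize(g,(320,300),interpolation=2).repeat(1,0) if 0 else np.hstack([cv2.resize(g,(320,300),interpolation=2),np.zeros((300,320,3),np.uint8)])])[:,:,::-1])
go(643,121,21.5,0.9)
```

```text
t 30.3 tcp [642.  122.1 118.8] yaw of tool y 0.95 zax [-1.3e-03  5.0e-04 -1.0e+00] w 42.0 F [ 0.3  0.5 -3.5] g 61.6 j [ 0.03  0.73 -0.49  1.59  0.41  0.92 -0.58]
t 30.4 tcp [641.3 122.2 118.1] yaw of tool y 1.0 zax [-3.2e-03 -1.0e-04 -1.0e+00] w 42.3 F [-0.4  0.1 -3.3] g 61.6 j [ 0.03  0.74 -0.49  1.59  0.41  0.92 -0.58]
slide [-0.05, 0.079, 3.862] dr [[-0.04, 0.0, 0.02], [-0.0, -0.06, -35.98]]
```

View pics/c11.png

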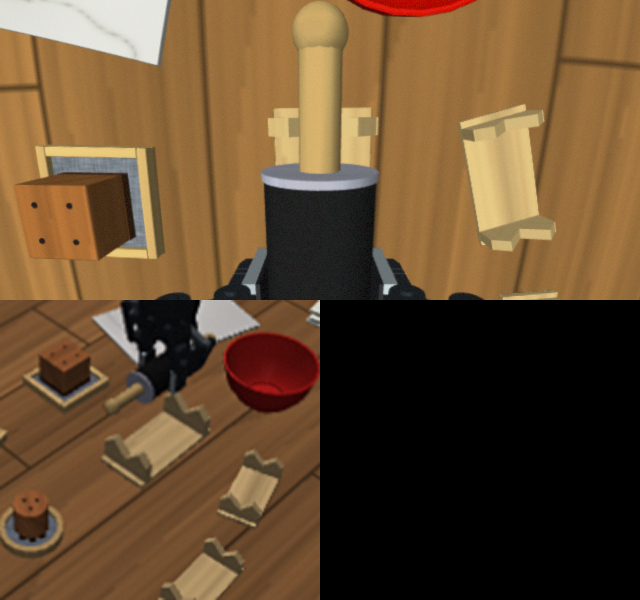

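The roller is over the rest. The handle's centre is at column 320, the foot's far end spans columns 275–370 and the cheek peaks span 269–378, so it needs a couple of millimetres toward +x.

Run:
```python
from h import *
cal=np.load("pics/w11.npy",allow_pickle=True).item()
im=cv2.imread("pics/wrist11.png");h,s,v=cv2.split(cv2.cvtColor(im,cv2.COLOR_BGR2HSV))
m=(s<135)&(v>140)
for r in(111,114,122,126,130,150,158):
    q=np.where(m[r,240:420])[0]+240
    if len(q): print(r,q.min(),q.max(),"z8",cast(cal,[(q.min()-.5,r),(q.max()+.5,r)],8).mean(0).round(1),"z50",cast(cal,[(q.min()-.5,r),(q.max()+.5,r)],50).round(1).tolist())
print("roller axis pts",cast(cal,[(320,20),(320,160)],118+17.5).round(1))
```

```text
111 273 371 z8 [642.1 195. ] z50 [[610.9, 193.8], [672.6, 194.8]]
114 273 371 z8 [642.1 192.9] z50 [[610.9, 191.9], [672.7, 193.0]]
122 268 378 z8 [643.  187.1] z50 [[607.7, 187.0], [677.4, 188.2]]
126 268 378 z8 [643.  184.1] z50 [[607.6, 184.6], [677.5, 185.7]]
130 268 377 z8 [642.7 181.1] z50 [[607.5, 182.1], [677.0, 183.3]]
150 275 370 z8 [643.  166.1] z50 [[611.8, 169.6], [673.3, 170.6]]
158 275 370 z8 [643.1 159.9] z50 [[611.7, 164.5], [673.6, 165.5]]
roller axis pts [[639.9 223.7]
 [640.7 174.5]]
```

Request:
move_arm --slide '[[0, 0.08, 0.5], [0, 0.08, 1.2], [0, 0.08, 2], [0, 0.08, 2.7], [0, 0.08, 3.2], [0, 0.08, 3.5], [0, 0.08, 3.65], [0, 0.08, 3.7]]' --dr '[[0, 0, 0], [0, 0, 0], [0, 0, 0], [0, 0, 0], [0, 0, 0], [0, 0, 0], [0, 0, 0], [0, 0, 0]]' --claw '[0.6, 0.6, 0.6, 0.6, 0.6, 0.6, 0.6, 0.6]'

```text
clock: 31.2
tcp_pos: [645.1, 121.2, 27.5]
orientation: [2.204, 2.239, 0.0]
ft_force: [-0.1, -0.6, -2.8]
width: 42.1
gripper_force: 61.6
```

Request:
move_arm --slide '[[0, 0, 0.03], [0, 0, 0.06], [0, 0, 0.09], [0, 0, 0.12], [0, 0, 0.14], [0, 0, 0.16], [0, 0, 0.16], [0, 0, 0.16]]' --dr '[[0, 0, 0], [0, 0, 0], [0, 0, 0], [0, 0, 0], [0, 0, 0], [0, 0, 0], [0, 0, 0], [0, 0, 0]]' --claw '[0.6, 0.6, 0.6, 0.6, 0.6, 0.6, 0.6, 0.6]'

```text
clock: 32.0
tcp_pos: [645.0, 121.1, 23.5]
orientation: [-2.204, -2.239, 0.0]
ft_force: [0.6, -0.2, -3.3]
width: 42.3
gripper_force: 61.6
```

Request:
move_arm --slide '[[0, -0.03, 0.02], [0, -0.06, 0.04], [0, -0.06, 0.06], [0, -0.06, 0.08], [0, -0.06, 0.1], [0, -0.06, 0.1], [0, -0.06, 0.1], [0, -0.06, 0.1]]' --dr '[[0, 0, 0], [0, 0, 0], [0, 0, 0], [0, 0, 0], [0, 0, 0], [0, 0, 0], [0, 0, 0], [0, 0, 0]]' --claw '[0.6, 0.6, 0.6, 0.6, 0.6, 0.6, 0.6, 0.6]'

```text
clock: 32.8
tcp_pos: [644.3, 121.3, 22.3]
orientation: [2.203, 2.238, 0.002]
ft_force: [-0.0, -1.3, 14.2]
width: 42.2
gripper_force: 63.5
```

Request:
move_arm --slide '[[0, 0, 0.02], [0, 0, 0.04], [0, 0, 0.04], [0, 0, 0.04], [0, 0, 0.04], [0, 0, 0.04], [0, 0, 0.04], [0, 0, 0.04]]' --dr '[[0, 0, 0], [0, 0, 0], [0, 0, 0], [0, 0, 0], [0, 0, 0], [0, 0, 0], [0, 0, 0], [0, 0, 0]]' --claw '[0.6, 0.6, 0.6, 0.6, 0.6, 0.6, 0.6, 0.6]'

```text
clock: 33.6
tcp_pos: [644.6, 121.2, 21.9]
orientation: [2.202, 2.238, 0.003]
ft_force: [-2.7, -2.9, 22.9]
width: 42.3
gripper_force: 64.5
```

Request:
move_arm --slide '[[0, 0, 0], [0, 0, 0], [0, 0, 0], [0, 0, 0], [0, 0, 0], [0, 0, 0], [0, 0, 0], [0, 0, 0]]' --dr '[[0, 0, 0], [0, 0, 0], [0, 0, 0], [0, 0, 0], [0, 0, 0], [0, 0, 0], [0, 0, 0], [0, 0, 0]]' --claw '[0.5, 0.42, 0.35, 0.28, 0.2, 0.1, 0, 0]'

```text
clock: 34.4
tcp_pos: [643.5, 121.1, 20.0]
orientation: [-2.204, -2.239, 0.0]
ft_force: [-0.0, 0.5, 0.3]
width: 85.5
gripper_force: 0.0
```

Request:
move_arm --slide '[[0, 0, -0.5], [0, 0, -1.5], [0, 0, -3], [0, 0, -4.5], [0, 0, -6], [0, 0, -7], [0, 0, -7.2], [0, 0, -7.2]]' --dr '[[0, 0, 0], [0, 0, 0], [0, 0, 0], [0, 0, 0], [0, 0, 0], [0, 0, 0], [0, 0, 0], [0, 0, 0]]' --claw '[0, 0, 0, 0, 0, 0, 0, 0]'

```text
clock: 35.2
tcp_pos: [643.8, 121.2, 201.5]
orientation: [2.203, 2.238, 0.002]
ft_force: [-0.0, -0.2, -0.2]
width: 85.5
gripper_force: 0.0
```

Run:
```python
from h import *
cal=ctrl.calibration("wrist");state()
f=ctrl.grab_frame("wrist"); cv2.imwrite("pics/wrist12.png",f[:,:,::-1])
h,s,v=cv2.split(cv2.cvtColor(f,cv2.COLOR_RGB2HSV))
roi=np.zeros(h.shape,bool);roi[60:255,240:400]=1
[print("black",b) for b in blobs((v<70)&roi,cal,39,500)]
m=(s<135)&(v>130)
for r in range(80,260,12):
    q=np.where(m[r,230:410])[0]+230
    if len(q): print(r,q.min(),q.max(),len(q))
```

```text
t 35.2 tcp [643.8 121.2 201.5] yaw of tool y 0.91 zax [ 1.9e-03  2.0e-04 -1.0e+00] w 85.5 F [-0.  -0.2 -0.2] g 0.0 j [ 0.06  0.64 -0.53  1.53  0.35  1.07 -0.54]
black ([320, 190], 644.0, 120.1, 91.9, 42.7, -88.1, 4111)
80 308 326 19
92 311 324 14
104 311 325 15
116 282 359 75
128 279 359 78
140 283 355 30
152 284 355 24
164 284 355 25
176 284 355 25
188 285 355 24
200 285 354 24
212 286 354 24
224 286 354 24
236 299 302 4
248 284 357 73
```

Run:
```python
from h import *
cal=ctrl.calibration("wrist")
for r,a,b in((152,284,355),(188,285,355),(224,286,354)):print(cast(cal,[(a-.5,r),(b+.5,r)],8).mean(0).round(1))
f=ctrl.grab_frame("wrist");h,s,v=cv2.split(cv2.cvtColor(f,cv2.COLOR_RGB2HSV))
roi=np.zeros(h.shape,bool);roi[60:255,240:400]=1
[print("roller",b) for b in blobs((v<70)&roi,cal,39,500)]
t=ctrl.grab_frame("top");c=ctrl.calibration("top");h,s,v=cv2.split(cv2.cvtColor(t,cv2.COLOR_RGB2HSV))
felt=(s<90)&(v>60)&(v<150)
teak=(h<17)&(s>140)&(v>110)
for n,x0,y0,x1,y1 in(("round",335,192,370,226),("square",250,255,292,296),("long",320,245,395,302)):
    roi=np.zeros(h.shape,bool);roi[y0:y1,x0:x1]=1
    print(n,[b for b in blobs(teak&roi,c,59,100)],int((felt&roi).sum()))
```

```text
[642.5 154.9]
[643.7 117.5]
[644.3  77.8]
roller ([321, 190], 644.1, 119.8, 92.6, 42.6, -88.6, 4134)
round [([353, 208], 636.3, -104.6, 41.7, 35.6, -46.7, 184)] 186
square [] 1581
long [([360, 273], 463.3, -113.6, 120.2, 55.3, -76.1, 918)] 972
```

Roller and rest axes coincide to about 0.5 mm, and the visible blocks sit centred on their felts. Handing in.

```bash
python3 -c "
from bench import ctrl
print(ctrl.sign_off())"
```

```text
the job is handed in; nothing more can be done
None
```

The job is handed in at about 35 s on the robot's clock: the three blocks stand in their own trays, the roller lies in both V notches of the large rest, and neither the jar nor the bowl was touched; the hand-in returned no verdict, and the arm hid the square block in the last check, so its place rests on an earlier camera view.

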